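Stack a gear pump's housing in its assembly nest

TASK

The washed housing parts of a small gear pump must be stacked in the assembly nest, ready for bolting up: set the pump body in the nest's pocket, lay the thin wear plate from the sloping draining rack on it, and then the end cover from the same rack on top with its two round bosses upward. Lower each part in rather than letting it drop, so that it lies fully home, level and square between the pocket walls, and leave the shaft, the bearing and the spanner where they are.

Things in the scene. Friction and masses are not known exactly. Their poses are not given: they have to be found in the camera images.
- pump_body: Aluminium pump housing block, 84 x 58 x 40 mm (x, y, z), about 0.4 kg, with a figure-of-eight bore (61 x 33 mm, long along x) right through it from top to bottom; walls 11.5 mm thick at the ends, 12.5 mm at the sides. Stands level on the bench, bore upright. Origin: centre of its underside; z up, x along its length. Same either way round (half turn about z).
- wear_plate: Flat steel plate, 84 x 58 x 10 mm, about 0.33 kg, with two 17 mm shaft holes: the thinnest part. Lies on the rack, sloping at 30 degrees. Origin: centre of its underside; x along its 84 mm length, up the slope, y level along the rack, z square to the plate, away from the rack. Same either way round.
- end_cover: Aluminium plate, 84 x 58 x 16 mm, about 0.24 kg, with two round bosses (25 mm across, 8 mm high, 28 mm apart along x) on its upper face; underside flat. Lies on the sloping rack left or right of the wear plate, bosses outward. Origin: centre of its underside; x along its 84 mm length, up the slope, y level, z square to it, on the bosses' side. Same either way round.
- drain_rack: Fixed rack of 8 mm wire, 200 wide (y) x 130 mm deep. Origin: on the bench under its middle; x level, away from the robot to the high end, z up. Parts lie 30 degrees sloping, rising along +x, about 56 mm either side of the middle line, their low end on 10 mm wire stops. Two wires 30 mm apart run under each; else it is open: fingers can pass 30 mm down past the middle of a part's 58 mm wide sides.
- nest: Fixed steel nest: base plate 150 x 110 x 14 mm, on it a block 124 x 92 mm with a pocket 87 x 61 mm (x, y), open at the top. Walls end 78 mm above the bench; inside, a steep lead-in 4 mm wide and 8 mm high. Both long sides (+y, -y) are cut open over the middle 52 mm down to the base plate, for fingers holding a part across its 58 mm width. Origin: on the bench under its middle; x along the pocket, z up.
- pocket_floor (a point): Centre of the level pocket floor, 14 mm above the bench; x along the pocket's 87 mm length, y along its 61 mm width, z up. The pocket is 64 mm deep. Stacked, the body's underside lies at 0, the wear plate's at 40 mm and the cover's at 50 mm above this point. All three parts share one 84 x 58 mm outline: fingertips reaching below the underside of a held part meet the sides of the part it is laid on.
- pinion_shaft: Bystander, loose: a steel pinion shaft standing upright on the bench, 52 mm across at its gear, 138 mm high. Origin: centre of its foot.
- ball_bearing: Bystander, loose: a ball bearing lying flat, 72 mm across, 17 mm high. Origin: centre of its underside.
- spanner: Bystander, loose: a steel spanner lying flat, 170 mm long along its x. Origin: its middle, underside.
Things that resemble listed ones, but are neither listed nor needed, are in the scene too. Leave any turquoise or white look-alike of the nest alone.

How it is judged:
On the way, in this order (a step that is already met when the one before it is completed fails the run):
1. the pump body lies fully home and square in the pocket (horizontal distance between pump_body and pocket_floor below 0.0035 m and z of pump_body in the frame of pocket_floor between -0.003 and 0.002 m and angle between pump_body's own z axis and vertical below 0.04 rad and angle between the x axis of pump_body and the x axis of pocket_floor, either way round below 0.05 rad), for 0.2 s.
2. the wear plate lies flat and square on the body in the pocket (all of step 1 and horizontal distance between wear_plate and pocket_floor below 0.0035 m and z of wear_plate in the frame of pocket_floor between 0.037 and 0.042 m and angle between wear_plate's own z axis and vertical below 0.04 rad and angle between the x axis of wear_plate and the x axis of pocket_floor, either way round below 0.05 rad), for 0.2 s.
At the end, for the whole second after the job is handed in: Pump body on the pocket floor, wear plate on it, end cover on top, bosses up: each level within 0.04 rad, square to the pocket within 0.05 rad (either way round), centred within 3.5 mm, its underside -3 to +2 mm from its seated height (0, 40, 50 mm over the floor), at rest (all of step 2 and linear speed of each of pump_body, wear_plate, end_cover below 0.01 m/s and angular speed of each of pump_body, wear_plate, end_cover below 0.1 rad/s and horizontal distance between end_cover and pocket_floor below 0.0035 m and z of end_cover in the frame of pocket_floor between 0.047 and 0.052 m and angle between end_cover's own z axis and vertical below 0.04 rad and angle between the x axis of end_cover and the x axis of pocket_floor, either way round below 0.05 rad); the robot touches nothing.
It fails at once if a part drops into the nest (faster than 0.45 m/s between the pocket walls) ((horizontal distance between pump_body and pocket_floor below 0.02 m and z of pump_body in the frame of pocket_floor below 0.062 m and linear speed of pump_body above 0.45 m/s) or (horizontal distance between wear_plate and pocket_floor below 0.02 m and z of wear_plate in the frame of pocket_floor below 0.062 m and linear speed of wear_plate above 0.45 m/s) or (horizontal distance between end_cover and pocket_floor below 0.02 m and z of end_cover in the frame of pocket_floor below 0.062 m and linear speed of end_cover above 0.45 m/s)).
It fails at once if a bystander (shaft, bearing or spanner) is moved more than 25 mm (distance of any of pinion_shaft, ball_bearing, spanner from where it was at the start of the episode above 0.025 m).
It fails at once if the shaft is tipped (angle between pinion_shaft's own z axis and vertical above 0.3 rad).
It also fails if it takes over 70 s, if anything falls off the work surface, if the arm or the gripper's body presses on something with over 40 N, if the wrist force passes 120 N, or if a joint passes its speed limit or range.

ROBOT

A 6-joint arm with a two-finger parallel gripper is mounted at the origin on the work surface. World frame = base frame: x ahead of the robot, y to its left, z up, the work surface at z = 0. Lengths are in m, angles in rad, forces in N, time in s.
With the tool pointing down it reaches from about 0.25 to 0.775 m from the base axis. Payload 4 kg.
Tool frame: the origin (TCP) lies at the very end of the fingers, on their centre line; the grasp point (between the pads) lies 19 mm behind it (robot.grip_point_offset is the distance from the TCP to the grasp point, in m); z points along the fingers, x is the direction in which the jaws open and shut, and the axes are right-handed (so a half turn about z gives the same grasp; the last joint's range is limited). The gripper opens to 94 mm and grips with 3 to 60 N. Pads are 16 mm wide; open, the fingers measure 119 mm over their backs; the gripper's body (75 mm by 177 mm) begins 78 mm behind the grasp point.
Start: joints at [1.109, 0.087, 1.371, -0, 1.684, -0.103], TCP at [0.193, 0.515, 0.206] pointing down, gripper open.
Joint ranges: [-3.1, 3.1], [-0.76, 2.03], [0.27, 2.55], [-1.08, 4.22], [0.17, 2.65], [-2.57, 2.57]. Speed limits (rad/s): [2.79, 2.79, 3.14, 3.14, 3.14, 3.14].

INTERFACE

Orientations are given as [roll, pitch, yaw] about the fixed x, y, z axes, in that order (R = Rz(yaw) Ry(pitch) Rx(roll)).
In Python, from bench import robot gives the robot as it stands.
- The arm moves only by the shell command python3 -m inch 'ROWS'. ROWS is text: rows parted by semicolons, each of 5 numbers parted by spaces: the shift along the tool's x, y, z in cm, then the turn about the tool's z in rad, then the closure, from 0 (fully open) to 1 (shut). In form: tx ty tz spin claw; .... A call has 1 to 20 rows; each row is the pose to reach, as a shift and turn from the pose measured when the call began, along the tool's axes at that moment; what a row does not reach only later rows make up. A row lasts 1/12 s, in which the tool goes at most 41.7 mm and 7.16 degrees, less where a joint would pass 70% of its speed; a pose out of reach is approached as far as the arm can. A call with a gripper value outside its range is refused whole. The fingers move at their own pace and stop on an object; the grip force is fixed at half the most. Time passes only in rows, so rows that repeat a pose let the fingers close. It gives the time, the measured TCP pose, the force and the opening at its end, in the units of the state.
- robot.get_obs(): the state, without advancing time (a new reading comes with each control period).
- robot.snapshot(name): name is "scene" or "top" or "wrist"; returns (picture, depth): 400x640x3 uint8, blue, green, red; 400x640 float32, m along the optical axis (not along the pixel's ray), 0 where there is no reading.
- robot.camera_info(name): a dict with "K" (3x3 intrinsics, pixels), "extrinsics" (4x4, takes a point from world to camera coordinates); the wrist camera has in their place "mount" (4x4, takes a point from camera to tool coordinates, whose origin is the TCP and whose axes are the tool frame's). Camera axes: x right, y down, z forward; pixel columns grow to the right and rows downward; lengths in m; the calibration is good to about 2 mm. A picture is of the moment at which its call begins: read the wrist's pose just before it. camera_info takes no time and is no camera call.
- robot.close_job(): hands the job in, once; it reports no verdict.
The state is a dict: "time": time; "joint_positions": joint angles; "qvel": joint speeds; "joint_torque": joint torques, N m; "tool_pos": TCP position; "ee_rot": TCP orientation; "wrist_force": force on the tool from outside, world axes, zero at the start; "wrist_torque": the same for the moment, N m; "width": finger opening in m.
Only numpy, scipy, OpenCV 4.12 (cv2) and the standard library are available. Lean on these libraries where they do the work, as an engineer would, in place of code of your own. Each camera call takes 0.05 s, during which the arm holds its last target.

## Working session

There is one attempt and no reset: what is moved stays moved. The work goes in short steps, Python scripts to look and compute and a shell command to move; the robot and the scene stay as the last step left them, time stands still between calls to the robot, and variables do not carry over. Pictures are saved under pics/ and viewed, and the job is handed in when it is done.

```bash
ls; mkdir -p pics; python3 - <<'E'
from bench import robot
import cv2,numpy as np
o=robot.get_obs();print(o)
for n in("scene","top","wrist"):
    p,d=robot.snapshot(n);cv2.imwrite(f"pics/{n}0.png",p);np.save(f"pics/{n}0.npy",d)
    print(n,robot.camera_info(n))
E
```

```text
pics
{'time': 0.0, 'joint_positions': array([ 1.10895768e+00,  8.79492256e-02,  1.37222023e+00, -9.41224884e-06,
        1.68358931e+00, -1.03083133e-01]), 'qvel': array([ 7.34299984e-04, -9.66488165e-05,  3.15560148e-03,  2.07974739e-03,
       -2.71609270e-03, -4.43294937e-04]), 'joint_torque': array([ 3.62873550e-05, -3.40193331e+01, -3.02421606e+01,  7.16998964e-02,
        3.32817994e-02, -1.56938627e-04]), 'tool_pos': array([0.19286852, 0.51450167, 0.20432459]), 'ee_rot': array([-3.14137906e+00,  2.15557324e-03,  1.21203999e+00]), 'wrist_force': array([ 0.7681283 , -0.52891664, -0.13547752]), 'wrist_torque': array([ 0.00973661, -0.01829631,  0.00159591]), 'width': 0.0937764376987432}
scene {'K': array([[367.58612957,   0.        , 319.8963417 ],
       [  0.        , 367.58612957, 203.06250235],
       [  0.        ,   0.        ,   1.        ]]), 'extrinsics': array([[ 0.53848864,  0.84261204, -0.0059109 , -0.31159561],
       [ 0.59932002, -0.38792   , -0.70023824, -0.32416277],
       [-0.59232212,  0.37352782, -0.71388478,  1.5060956 ],
       [ 0.        ,  0.        ,  0.
[... 364 characters left out ...]
7403e-01],
       [ 1.53893163e-01,  4.81597036e-04, -9.88087376e-01,
         1.11718836e+00],
       [ 0.00000000e+00,  0.00000000e+00,  0.00000000e+00,
         1.00000000e+00]])}
wrist {'K': array([[327.96012673,   0.        , 319.50556192],
       [  0.        , 327.96012673, 197.54623706],
       [  0.        ,   0.        ,   1.        ]]), 'mount': array([[ 9.99999527e-01, -6.21069475e-04,  7.48919995e-04,
         3.46767028e-04],
       [ 3.87764064e-04,  9.60386360e-01,  2.78671652e-01,
        -8.12594802e-02],
       [-8.92327004e-04, -2.78671229e-01,  9.60386146e-01,
        -1.80795744e-01],
       [ 0.00000000e+00,  0.00000000e+00,  0.00000000e+00,
         1.00000000e+00]])}
```

View pics/top0.png

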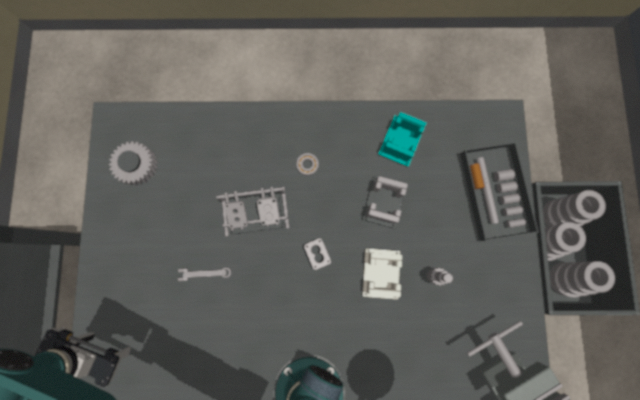

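View pics/scene0.png

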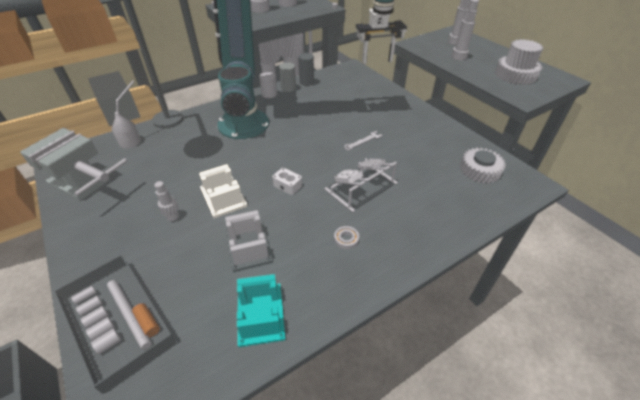

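View pics/wrist0.png

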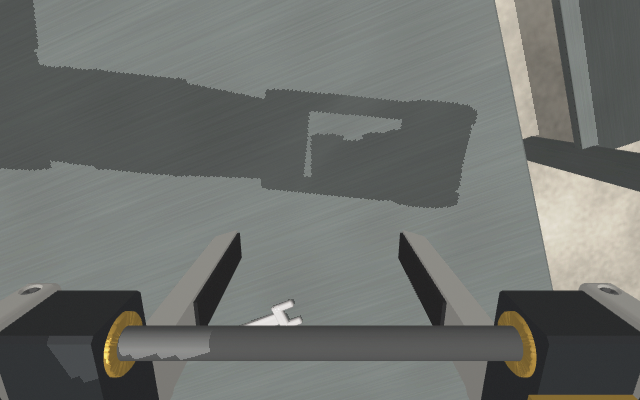

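```bash
cat > h.py <<'E'
from bench import robot
import cv2,numpy as np
from scipy.spatial.transform import Rotation as R
def T_cw(name,obs=None):
    ci=robot.camera_info(name)
    if name!="wrist": return ci["K"],np.linalg.inv(ci["extrinsics"])
    T=np.eye(4);T[:3,:3]=R.from_euler('xyz',obs["ee_rot"]).as_matrix();T[:3,3]=obs["tool_pos"]
    return ci["K"],T@ci["mount"]
def cloud(d,K,T):
    v,u=np.mgrid[:d.shape[0],:d.shape[1]]
    P=np.stack([(u-K[0,2])/K[0,0]*d,(v-K[1,2])/K[1,1]*d,d],-1)
    W=P@T[:3,:3].T+T[:3,3]; W[d<=0]=np.nan
    return W
def onplane(uv,z,K,T):
    uv=np.atleast_2d(np.float64(uv))
    r=np.c_[(uv[:,0]-K[0,2])/K[0,0],(uv[:,1]-K[1,2])/K[1,1],np.ones(len(uv))]@T[:3,:3].T
    o=T[:3,3]; return o+r*((z-o[2])/r[:,2])[:,None]
def snap(name,tag):
    o=robot.get_obs();p,d=robot.snapshot(name)
    cv2.imwrite(f"pics/{tag}.png",p);np.save(f"pics/{tag}.npy",d)
    K,T=T_cw(name,o);np.savez(f"pics/{tag}.npz",K=K,T=T,p=p,d=d)
    return o,p,d,K,T
def load(tag):
    a=np.load(f"pics/{tag}.npz");return a['p'],a['d'],a['K'],a['T']
E
python3 - <<'E'
from h import *
p=cv2.imread("pics/top0.png");d=np.load("pics/top0.npy");K,T=T_cw("top")
W=cloud(d,K,T)
for n,u,v in[("bench",340,160),("wearR",267,210),("coverL",236,215),("nest_wall",392,183),("nest floor",385,202),("white",383,290),("turq",400,140),("body",317,244),("shaft",441,275),("bearing",300,163),("span",200,274)]:
    print(n,np.round(W[v,u],3))
c=p[165:310,200:470];cv2.imwrite("pics/c1.png",cv2.resize(c,None,fx=2.9,fy=2.9,interpolation=cv2.INTER_CUBIC))
s=cv2.imread("pics/scene0.png")[140:290,180:420];cv2.imwrite("pics/c2.png",cv2.resize(s,None,fx=3.3,fy=3.3,interpolation=cv2.INTER_CUBIC))
E
```

```text
bench [ 0.735 -0.108 -0.001]
wearR [0.555 0.126 0.084]
coverL [0.542 0.225 0.068]
nest_wall [ 0.639 -0.263  0.078]
nest floor [ 0.588 -0.253  0.01 ]
white [ 0.312 -0.223  0.078]
turq [ 0.8   -0.311  0.012]
body [ 0.451 -0.027  0.043]
shaft [ 0.357 -0.388  0.112]
bearing [0.721 0.027 0.016]
span [0.359 0.35  0.004]
```

View pics/c1.png

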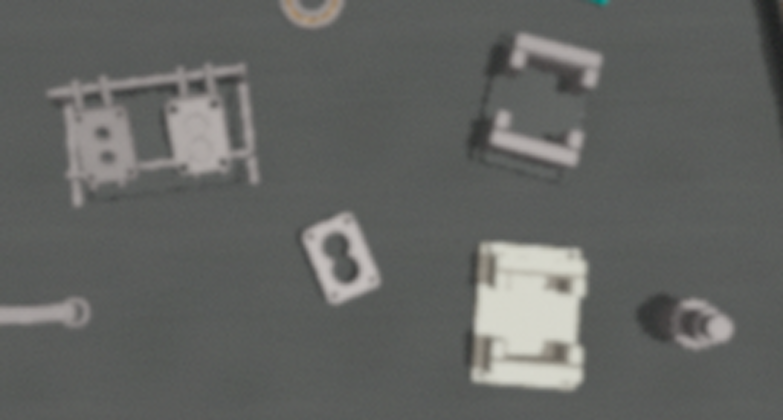

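View pics/c2.png

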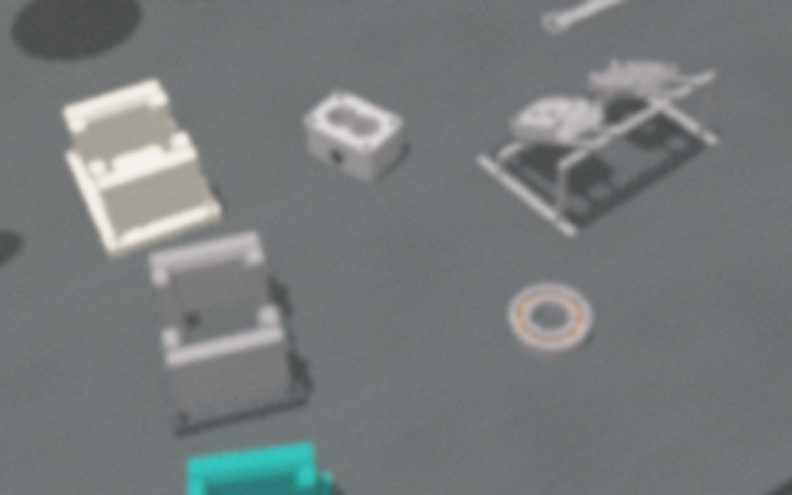

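Three nest-like things in the top view: turquoise (403,139) and white (383,273) are the look-alikes. The grey steel one at (386,200), with the dark base plate, fits. On the rack, the plate with two dark holes at (236,213) is the wear plate and the bossed one at (267,211) is the cover. Body is at (317,254).

```bash
python3 - <<'E'
from h import *
for n in("top","scene"):
    p=cv2.imread(f"pics/{n}0.png");d=np.load(f"pics/{n}0.npy");K,T=T_cw(n)
    W=cloud(d,K,T)
    def box(nm,lo,hi):
        m=np.all((W>lo)&(W<hi),-1)
        q=W[m][:,:2]; r=cv2.minAreaRect(np.float32(q*1000))
        print(n,nm,m.sum(),"c",np.round(r[0],1),"size",np.round(r[1],1),"ang",round(r[2],2),"z",np.nanmedian(W[m][:,2]).round(4))
    box("nest",(.5,-.33,.07),(.68,-.16,.09))
    box("body",(.37,-.1,.034),(.5,.06,.05))
    for nm,lo,hi in(("L",(.47,.17,.04),(.62,.27,.12)),("R",(.47,.07,.04),(.62,.17,.12))):
        m=np.all((W>lo)&(W<hi),-1);q=W[m];c=np.median(q,0);
        u,s,vt=np.linalg.svd(q-c);print(n,nm,m.sum(),c.round(3),"normal",vt[2].round(3),"min",q.min(0).round(3),"max",q.max(0).round(3))
    m=np.all((W>(.42,.0,.02))&(W<(.66,.3,.13)),-1);r=cv2.minAreaRect(np.float32(W[m][:,:2]*1000));print("rack",r)
E
```

```text
top nest 469 c [ 590.3 -248.3] size [ 92.5 125.7] ang 74.06 z 0.0767
top body 317 c [422.4 -26.5] size [83.7 57.8] ang 22.45 z 0.0395
top L 602 [0.554 0.226 0.074] normal [-0.369 -0.091  0.925] min [0.5   0.17  0.041] max [0.616 0.269 0.098]
top R 597 [0.561 0.126 0.081] normal [-0.32  -0.097  0.943] min [0.511 0.084 0.04 ] max [0.62  0.168 0.099]
rack ((551.1727294921875, 129.75537109375), (325.49444580078125, 168.8572540283203), 71.8694839477539)
scene nest 548 c [ 589.7 -253.1] size [ 91.5 126.9] ang 74.26 z 0.0769
scene body 254 c [422.1 -32.4] size [86.7 61.2] ang 22.85 z 0.0388
scene L 315 [0.57  0.217 0.08 ] normal [-0.359 -0.082  0.93 ] min [0.499 0.172 0.043] max [0.613 0.268 0.096]
scene R 366 [0.578 0.112 0.083] normal [-0.299 -0.11   0.948] min [0.514 0.078 0.041] max [0.62  0.169 0.096]
rack ((553.5200805664062, 127.42047119140625), (320.991455078125, 170.99594116210938), 72.06221008300781)
```

```bash
cat >> h.py <<'E'
def plan(xyz,yawdeg,quiet=False):
    o=robot.get_obs();M=R.from_euler('xyz',o["ee_rot"]).as_matrix()
    t=M.T@(np.array(xyz)-o["tool_pos"])*100
    # tool yaw: dir of tool x
    y=np.arctan2(M[1,0],M[0,0]); s=-(np.radians(yawdeg)-y); s=(s+np.pi)%(2*np.pi)-np.pi
    print("plan cm",t.round(2),"spin",round(s,3),"| yaw now",np.degrees(y).round(1),"pos",o["tool_pos"].round(4),"w",o["width"].round(4),"t",round(o["time"],2),"F",o["wrist_force"].round(1),"rows~",int(np.ceil(max(np.linalg.norm(t)/4.17,abs(s)/.125))))
E
python3 -c "
from h import *
plan((.422,-.0295,.17),112.5)"
```

```text
Traceback (most recent call last):
  File "h.py", line 30, in plan
    print("plan cm",t.round(2),"spin",round(s,3),"| yaw now",np.degrees(y).round(1),"pos",o["tool_pos"].round(4),"w",o["width"].round(4),"t",round(o["time"],2),"F",o["wrist_force"].round(1),"rows~",int(np.ceil(max(np.linalg.norm(t)/4.17,abs(s)/.125))))
                                                                                                                     ^^^^^^^^^^^^^^^^
AttributeError: 'float' object has no attribute 'round'
```

```bash
sed -i 's/o\["width"\].round(4)/round(float(o["width"]),4)/' h.py
python3 -c "
from h import *
plan((.422,-.0295,.17),112.5)"
```

```text
plan cm [-42.9   40.55   3.52] spin -0.751 | yaw now 69.4 pos [0.1929 0.5146 0.2046] w 0.094 t 0.15 F [-0.6  0.6  0.1] rows~ 15
```

```bash
python3 -m inch '-42.9 40.55 3.5 -0.75 0;-42.9 40.55 3.5 -0.75 0;-42.9 40.55 3.5 -0.75 0;-42.9 40.55 3.5 -0.75 0;-42.9 40.55 3.5 -0.75 0;-42.9 40.55 3.5 -0.75 0;-42.9 40.55 3.5 -0.75 0;-42.9 40.55 3.5 -0.75 0;-42.9 40.55 3.5 -0.75 0;-42.9 40.55 3.5 -0.75 0;-42.9 40.55 3.5 -0.75 0;-42.9 40.55 3.5 -0.75 0;-42.9 40.55 3.5 -0.75 0;-42.9 40.55 3.5 -0.75 0;-42.9 40.55 3.5 -0.75 0;-42.9 40.55 3.5 -0.75 0;-42.9 40.55 3.5 -0.75 0;-42.9 40.55 3.5 -0.75 0'
python3 - <<'E'
from h import *
o,p,d,K,T=snap("wrist","w1")
print(o["joint_positions"].round(3))
W=cloud(d,K,T);m=np.all((W>(.36,-.11,.034))&(W<(.49,.05,.046)),-1).astype(np.uint8)
q=W[m>0];print(np.median(q,0).round(4),cv2.minAreaRect(np.float32(q[:,:2]*1000)),m.sum())
plan((.422,-.0295,.17),112.5)
E
```

```text
time: 1.65
tool_pos: [0.4216, -0.029, 0.17]
ee_rot: [-3.14, -0.0, 1.962]
wrist_force: [0.7, 0.5, 0.7]
width: 0.0937
[-2.020e-01 -1.910e-01  1.706e+00 -1.000e-03  1.628e+00 -2.164e+00]
[ 0.4186 -0.0282  0.0416] ((421.2026062011719, -27.56739044189453), (84.449951171875, 58.120357513427734), 22.68224334716797) 3414
plan cm [-0.11  0.    0.02] spin -0.0 | yaw now 112.5 pos [ 0.4216 -0.0285  0.1702] w 0.094 t 1.7 F [-1.3  0.2 -0.3] rows~ 1
```

View pics/w1.png

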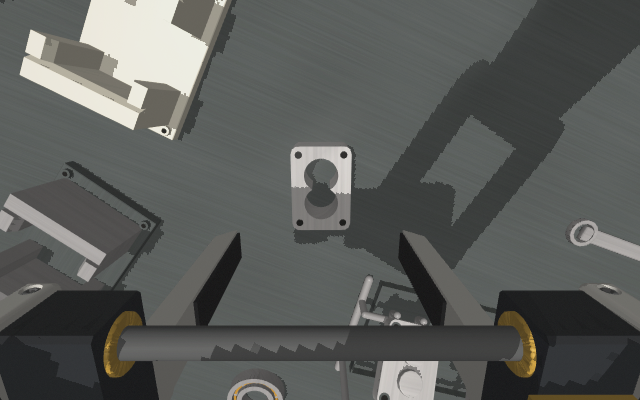

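Wrist view: body at (320,188) measures 84.4 x 58.1 mm at (0.4212, -0.0276), yaw 22.7°, matching the top view. I'll descend and grip.

```bash
python3 -c "
from h import *
plan((.4212,-.0276,.006),112.7)"
```

```text
plan cm [ 0.11  0.03 16.42] spin -0.004 | yaw now 112.5 pos [ 0.4216 -0.0285  0.1702] w 0.094 t 1.7 F [-1.3  0.2 -0.3] rows~ 4
```

```bash
python3 -m inch '0.1 0 4 0 0;0.1 0 8 0 0;0.1 0 12 0 0;0.1 0 14.5 0 0;0.1 0 16.4 0 0;0.1 0 16.4 0 0;0.1 0 16.4 0 1;0.1 0 16.4 0 1;0.1 0 16.4 0 1;0.1 0 16.4 0 1;0.1 0 16.4 0 1;0.1 0 16.4 0 1;0.1 0 16.4 0 1;0.1 0 16.4 0 1'
python3 -m inch '0 0 0 0 1;0 0 -3 0 1;0 0 -6 0 1;0 0 -10 0 1;0 0 -14 0 1;0 0 -14 0 1'
python3 -c "
from h import *
plan((.575,-.245,.2),74.1)"
```

```text
time: 2.87
tool_pos: [0.4216, -0.0278, 0.007]
ee_rot: [-3.142, 0.001, 1.963]
wrist_force: [-1.0, 0.2, 5.0]
width: 0.0579
time: 3.37
tool_pos: [0.4258, -0.0287, 0.1547]
ee_rot: [3.13, 0.009, 1.963]
wrist_force: [1.9, -0.2, -2.6]
width: 0.0577
plan cm [-25.73   5.57  -4.23] spin 0.669 | yaw now 112.5 pos [ 0.4258 -0.0287  0.1547] w 0.0577 t 3.37 F [ 1.9 -0.2 -2.6] rows~ 7
```

```bash
python3 -c "
from h import *
plan((.55,-.24,.2),74.1)"
```

```text
plan cm [-24.31   3.45  -4.27] spin 0.669 | yaw now 112.5 pos [ 0.4258 -0.0287  0.1547] w 0.0577 t 3.37 F [ 1.9 -0.2 -2.6] rows~ 6
```

```bash
python3 -m inch '-6 1 -4.3 0.12 1;-12 2 -4.3 0.24 1;-24.3 3.5 -4.3 0.67 1;-24.3 3.5 -4.3 0.67 1;-24.3 3.5 -4.3 0.67 1;-24.3 3.5 -4.3 0.67 1;-24.3 3.5 -4.3 0.67 1;-24.3 3.5 -4.3 0.67 1;-24.3 3.5 -4.3 0.67 1'
python3 - <<'E'
from h import *
o,p,d,K,T=snap("wrist","w2")
print(o["tool_pos"],o["ee_rot"],o["joint_positions"].round(3))
W=cloud(d,K,T);m=np.all((W>(.5,-.34,.073))&(W<(.69,-.15,.083)),-1).astype(np.uint8)
q=W[m>0];print(np.median(q,0).round(4),cv2.minAreaRect(np.float32(q[:,:2]*1000)),m.sum())
v=p.copy();v[m>0]=(0,0,255);cv2.imwrite("pics/w2m.png",np.hstack([p,v])[:, :]) ; cv2.imwrite("pics/w2m.png",cv2.resize(np.vstack([p,v]),(480,600)))
plan((.59,-.25,.2),74.1)
E
```

```text
time: 4.12
tool_pos: [0.5494, -0.2395, 0.1974]
ee_rot: [3.132, -0.002, 1.292]
wrist_force: [-0.1, 0.3, -4.4]
width: 0.058
[ 0.54943182 -0.23948162  0.19736388] [ 3.13223341e+00 -1.86670625e-03  1.29224137e+00] [-0.508  0.192  1.269  0.004  1.672 -1.8  ]
[ 0.5505 -0.2557  0.0792] ((586.7620849609375, -248.64918518066406), (91.60489654541016, 120.17606353759766), 74.2655029296875) 948
plan cm [ 0.03  4.22 -0.14] spin -0.0 | yaw now 74.1 pos [ 0.5494 -0.2387  0.1981] w 0.0576 t 4.17 F [-0.6  0.5 -4.1] rows~ 2
```

View pics/w2m.png

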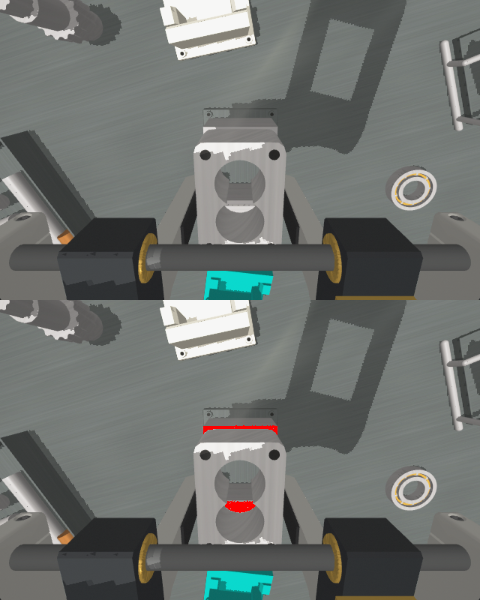

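```bash
python3 - <<'E'
from h import *
p,d,K,T=load("w2")
W=cloud(d,K,T);m=np.all((W>(.48,-.3,.222))&(W<(.62,-.18,.245)),-1).astype(np.uint8)
q=W[m>0];print(np.median(q,0).round(4),m.sum())
n,l,s,c=cv2.connectedComponentsWithStats(m);i=1+np.argmax(s[1:,4]);q=W[l==i];print(s[i],cv2.minAreaRect(np.float32(q[:,:2]*1000)),np.median(q,0),q.min(0),q.max(0))
m=np.all((W>(.5,-.34,.073))&(W<(.55,-.15,.083)),-1);q=W[m];print(cv2.minAreaRect(np.float32(q[:,:2]*1000)))
v=p.copy();v[l==i]=(0,0,255);cv2.imwrite("pics/w2b.png",v)
E
```

```text
[ 0.5384 -0.2345  0.2317] 13048
[  230   184   180   142 13046] ((544.036865234375, -237.5426483154297), (82.15153503417969, 75.30416107177734), 74.30472564697266) [ 0.538397   -0.23453141  0.23166676] [ 0.5017354  -0.27607955  0.22200107] [ 0.58681381 -0.1970849   0.24499665]
((533.1393432617188, -233.54185485839844), (91.59725189208984, 8.837095260620117), 74.31768798828125)
```

View pics/w2b.png

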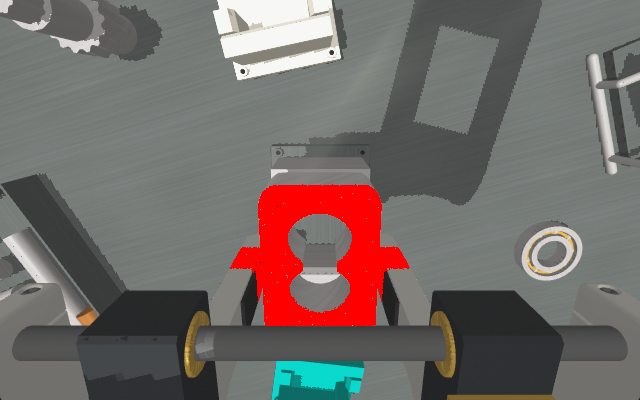

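```bash
python3 - <<'E'
from h import *
p,d,K,T=load("w2");o=robot.get_obs()
W=cloud(d,K,T)
e=[]
for u in (275,300,320,340,365):
    col=W[150:230,u]; i=np.where((col[:,2]>.222))[0][0]; e.append(col[i+1])
e=np.array(e);print(e.round(4))
c=e.mean(0)[:2];a=np.radians(-15.8);x=np.array([np.cos(a),np.sin(a)])
print("edge mid",c,"body centre est",c+.042*x, "rel tcp along x", (c+.042*x-o["tool_pos"][:2])@x)
# lateral edges row 205..
for v in (205,215):
    r=W[v];i=np.where(np.nan_to_num(r[:,2])>.222)[0];y=np.array([-x[1],x[0]]);l=(r[i[0],:2]-o["tool_pos"][:2])@y;rr=(r[i[-1],:2]-o["tool_pos"][:2])@y;print(i[0],i[-1],l,rr)
E
```

```text
[[ 0.5025 -0.2479  0.2246]
 [ 0.5057 -0.2363  0.2252]
 [ 0.5085 -0.2271  0.2244]
 [ 0.5111 -0.2178  0.2247]
 [ 0.5143 -0.2063  0.225 ]]
edge mid [ 0.50840906 -0.22707262] body centre est [ 0.54882221 -0.23850839] rel tcp along x -0.0005943388994719606
258 381 -0.02880455738538948 0.028478146764834365
258 380 -0.02924030755017228 0.028125833323878562
```

```bash
python3 - <<'E'
from h import *
p,d,K,T=load("w2")
W=cloud(d,K,T)
q=W[190:320,270:375].reshape(-1,3);q=q[(q[:,2]>.215)&(q[:,2]<.25)];
for k in range(6):
    c=q.mean(0);n=np.linalg.svd(q-c,full_matrices=False)[2][2];r=(q-c)@n;q=q[abs(r)<.003] if k<5 else q
print(len(q),c.round(4),n.round(4),r.std());print(robot.get_obs()["ee_rot"])
E
```

```text
6729 [ 0.5317 -0.2313  0.2315] [-0.003   0.0071 -1.    ] 0.0007053278076471936
[ 3.13113015e+00 -1.67193106e-03  1.29326613e+00]
```

```bash
python3 -c "
from h import *
plan((.589,-.249,.105),74.2)"
```

```text
plan cm [0.08 3.99 9.36] spin -0.002 | yaw now 74.1 pos [ 0.5494 -0.2387  0.1981] w 0.0576 t 4.17 F [-0.6  0.5 -4.1] rows~ 3
```

```bash
python3 -m inch '0.1 2 2 0 1;0.1 4 5 0 1;0.1 4 9.3 0 1;0.1 4 9.3 0 1;0.1 4 9.3 0 1;0.1 4 9.3 0 1'
python3 - <<'E'
from h import *
o,p,d,K,T=snap("wrist","w3");s=snap("scene","s3")
cv2.imwrite("pics/s3c.png",cv2.resize(s[1][170:300,190:310],None,fx=4,fy=4))
plan((.589,-.249,.021),74.2)
E
```

```text
time: 4.67
tool_pos: [0.5894, -0.2481, 0.1074]
ee_rot: [3.129, -0.001, 1.295]
wrist_force: [0.0, -0.5, -1.9]
width: 0.0575
plan cm [-0.02 -0.36  8.92] spin -0.001 | yaw now 74.1 pos [ 0.591  -0.2494  0.1103] w 0.0577 t 4.77 F [ 0.2 -0.9 -3. ] rows~ 3
```

View pics/w3.png

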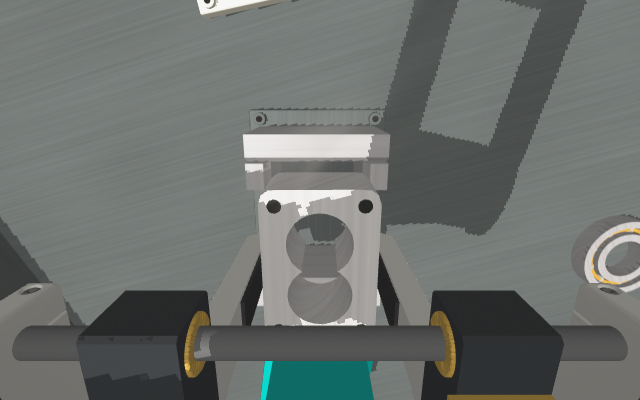

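View pics/s3c.png

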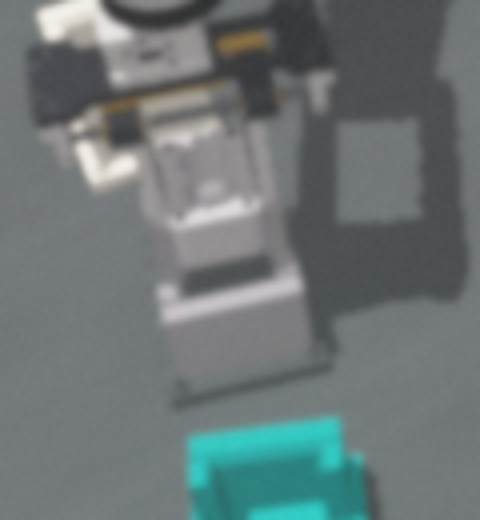

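```bash
python3 - <<'E'
from h import *
p,d,K,T=load("w3")
W=cloud(d,K,T)
m=np.all((W>(.5,-.34,.072))&(W<(.56,-.15,.083)),-1);q=W[m];c=cv2.minAreaRect(np.float32(q[:,:2]*1000));print(c,np.median(q[:,2]),m.sum())
a=np.radians(c[2]-90);x=np.array([np.cos(a),np.sin(a)]);y=np.array([-x[1],x[0]])
from numpy import array
t=array([.591,-.2494]) # TCP near snapshot time
print(robot.get_obs()["tool_pos"],robot.get_obs()["ee_rot"])
print("T cam origin",T[:3,3])
near=(q[:,:2]@x).min(); print("nest centre along x rel tcp",near+.062-t@x,"y rel", (q[:,:2]@y).min()/2+(q[:,:2]@y).max()/2-t@y)
e=np.array([W[v,u] for u in range(275,365,5) for v in [150+np.where(np.nan_to_num(W[150:230,u,2])>.115)[0][0]]])
print("body edge",(e[:,:2]@x).mean()+.042-t@x, e[:,2].mean(), (e[:,:2]@y).mean()-t@y)
E
```

```text
((546.3882446289062, -237.3024444580078), (92.24229431152344, 36.2988166809082), 74.44355010986328) 0.07937177393575909 4849
[ 0.59100443 -0.24935618  0.11025051] [ 3.12365826e+00 -4.81392759e-05  1.29395562e+00]
T cam origin [ 0.50919696 -0.2252011   0.28716138]
nest centre along x rel tcp -0.002371310548028527 y rel -0.00030996719923186145
body edge -0.0026137525596493516 0.1161496699117173 0.0004484627378217587
```

```bash
python3 -c "
from h import *
plan((.5905,-.2495,.06),74.3)"
```

```text
plan cm [-0.03 -0.13  5.02] spin -0.003 | yaw now 74.1 pos [ 0.591  -0.2494  0.1103] w 0.0577 t 4.77 F [ 0.2 -0.9 -3. ] rows~ 2
```

```bash
python3 -m inch '0 0 1.2 0 1;0 0 2.4 0 1;0 -0.1 3.2 0 1;0 -0.1 4 0 1;0 -0.1 4.5 0 1;0 -0.1 5 0 1;0 -0.1 5 0 1;0 -0.1 5 0 1'
python3 -c "
from h import *
plan((.5905,-.2495,.021),74.3)"
```

```text
time: 5.43
tool_pos: [0.5907, -0.2493, 0.0596]
ee_rot: [3.125, -0.0, 1.294]
wrist_force: [0.2, -0.1, -4.2]
width: 0.0576
plan cm [-0.03 -0.08  3.86] spin -0.003 | yaw now 74.1 pos [ 0.5907 -0.2493  0.0596] w 0.0576 t 5.43 F [ 0.2 -0.1 -4.2] rows~ 1
```

```bash
python3 -m inch '0 0 0.8 0 1;0 0 1.6 0 1;0 -0.1 2.4 0 1;0 -0.1 3.0 0 1;0 -0.1 3.4 0 1;0 -0.1 3.7 0 1;0 -0.1 3.7 0 1;0 -0.1 3.7 0 1'
python3 -c "
from h import *
plan((.5905,-.2495,.021),74.3)"
```

```text
time: 6.1
tool_pos: [0.5907, -0.2493, 0.0228]
ee_rot: [3.124, -0.0, 1.294]
wrist_force: [-0.0, 1.0, -4.3]
width: 0.0579
plan cm [-0.03 -0.02  0.18] spin -0.003 | yaw now 74.1 pos [ 0.5907 -0.2493  0.0228] w 0.0579 t 6.1 F [-0.   1.  -4.3] rows~ 1
```

```bash
python3 -m inch '0 0 0.1 0 1;0 0 0.2 0 1;0 0 0.3 0 1;0 0 0.3 0 1;0 0 0.3 0 1'
```

```text
time: 6.52
tool_pos: [0.5912, -0.2496, 0.0215]
ee_rot: [3.122, 0.0, 1.294]
wrist_force: [-2.5, 0.9, 5.3]
width: 0.0578
```

```bash
python3 -m inch '0 0 0.2 0 0;0 0 0.2 0 0;0 0 0.2 0 0;0 0 0.2 0 0;0 0 0.2 0 0;0 0 0.2 0 0;0 0 -4 0 0;0 0 -8 0 0;0 0 -12 0 0;0 -4 -16 0 0;0 -4 -16 0 0;0 -4 -16 0 0'
python3 - <<'E'
from h import *
o,p,d,K,T=snap("wrist","w4")
print(o["tool_pos"],o["ee_rot"])
W=cloud(d,K,T)
for nm,lo,hi in(("nest",(.5,-.34,.072),(.69,-.15,.084)),("body",(.54,-.3,.045),(.64,-.2,.062))):
    m=np.all((W>lo)&(W<hi),-1);q=W[m];print(nm,cv2.minAreaRect(np.float32(q[:,:2]*1000)),np.median(q[:,2]),m.sum())
n=np.linalg.svd(q-q.mean(0),full_matrices=False)[2][2];print(n)
E
```

```text
time: 7.52
tool_pos: [0.5505, -0.2384, 0.1864]
ee_rot: [3.113, 0.002, 1.294]
wrist_force: [-0.1, -0.1, 0.4]
width: 0.0941
[ 0.55049223 -0.23842529  0.18643682] [3.11338059e+00 2.47145912e-03 1.29366855e+00]
nest ((589.202392578125, -249.40557861328125), (92.13874816894531, 125.42782592773438), 74.19380950927734) 0.07927893897207111 5043
body ((591.344970703125, -250.216552734375), (91.20108032226562, 84.47673034667969), 75.52366638183594) 0.055536162401177536 3503
[ 0.00109416 -0.00368387  0.99999262]
```

View pics/w4.png

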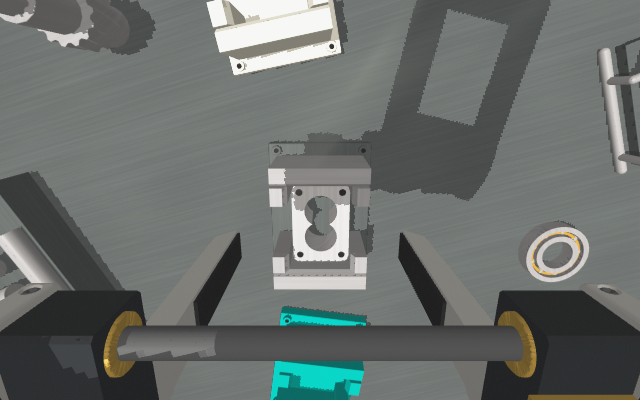

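Wrist view shows the body at (321,225) seated between the pocket walls: its top is about 24 mm below the wall tops, as it should be. Next is the rack.

```bash
python3 -c "
from h import *
plan((.50,.17,.22),97)"
```

```text
plan cm [ 37.88 -15.92  -4.11] spin -0.399 | yaw now 74.1 pos [ 0.5504 -0.2382  0.1833] w 0.094 t 7.57 F [0.5 0.3 0.3] rows~ 10
```

```bash
python3 -m inch '37.9 -15.9 -4.1 -0.4 0;37.9 -15.9 -4.1 -0.4 0;37.9 -15.9 -4.1 -0.4 0;37.9 -15.9 -4.1 -0.4 0;37.9 -15.9 -4.1 -0.4 0;37.9 -15.9 -4.1 -0.4 0;37.9 -15.9 -4.1 -0.4 0;37.9 -15.9 -4.1 -0.4 0;37.9 -15.9 -4.1 -0.4 0;37.9 -15.9 -4.1 -0.4 0;37.9 -15.9 -4.1 -0.4 0;37.9 -15.9 -4.1 -0.4 0;37.9 -15.9 -4.1 -0.4 0;37.9 -15.9 -4.1 -0.4 0;37.9 -15.9 -4.1 -0.4 0'
python3 - <<'E'
from h import *
o,p,d,K,T=snap("wrist","w5")
print(o["tool_pos"],o["ee_rot"])
E
```

```text
time: 8.82
tool_pos: [0.5005, 0.1687, 0.2189]
ee_rot: [3.121, 0.011, 1.691]
wrist_force: [0.5, 0.2, 1.1]
width: 0.0937
[0.50051511 0.16870854 0.21893937] [3.12100174 0.01128376 1.69118785]
```

View pics/w5.png

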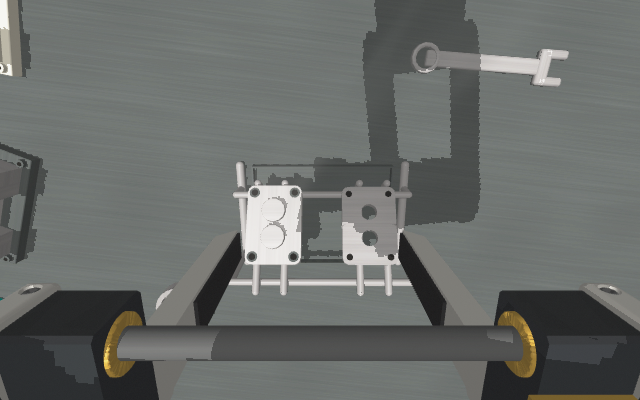

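Cover with bosses at (274,225), wear plate with two holes at (370,226). Measuring both next.

```bash
cat >> h.py <<'E'
def fitpart(W,box,pz=(-1,1)):
    u0,v0,u1,v1=box
    mask=np.zeros(W.shape[:2],bool);mask[v0:v1,u0:u1]=True
    q=W[mask];q=q[~np.isnan(q[:,0])];rng=np.random.default_rng(0);best=None
    q=q[q[:,2]>.03]
    for k in range(300):
        a,b,c=q[rng.choice(len(q),3,False)];n=np.cross(b-a,c-a);n/=np.linalg.norm(n)+1e-12
        if abs(n[2])<.7: continue
        i=abs((q-a)@n)<.0012
        if best is None or i.sum()>best.sum(): best=i
    for _ in range(3):
        c=q[best].mean(0);n=np.linalg.svd(q[best]-c,full_matrices=False)[2][2];n*=np.sign(n[2]);best=abs((q-c)@n)<.0015
    # axes: y level, x upslope
    y=np.cross(n,[0,0,1.]);y/=np.linalg.norm(y);x=np.cross(y,n)
    if x[2]<0:x,y=-x,-y
    s=(q[best]-c)@np.c_[x,y]
    r=cv2.minAreaRect(np.float32(s*1000))
    ctr=c+x*r[0][0]/1000+y*r[0][1]/1000
    return dict(n=n,slope=np.degrees(np.arccos(n[2])),upslope_yaw=np.degrees(np.arctan2(x[1],x[0])),rect=r,ctr=ctr,N=int(best.sum()))
E
python3 - <<'E'
from h import *
p,d,K,T=load("w5");W=cloud(d,K,T)
for nm,b in(("cover",(248,184,303,266)),("plate",(341,184,398,266))):
    print(nm,fitpart(W,b))
E
```

```text
cover {'n': array([-0.4962925 , -0.06156597,  0.86596962]), 'slope': np.float64(30.00639164271706), 'upslope_yaw': np.float64(7.0715170216036976), 'rect': ((-1.6583786010742188, -1.169891357421875), (85.43775939941406, 57.7984504699707), 0.10888612270355225), 'ctr': array([0.55018736, 0.12465593, 0.07608904]), 'N': 3135}
plate {'n': array([-0.49664387, -0.06287877,  0.8656738 ]), 'slope': np.float64(30.040266409309897), 'upslope_yaw': np.float64(7.2156764704372245), 'rect': ((-2.438678741455078, 0.023931503295898438), (58.10154724121094, 86.19276428222656), 89.6720962524414), 'ctr': array([0.54014355, 0.22558707, 0.07061139]), 'N': 3662}
```

```bash
python3 -c "
from h import *
plan((.5426,.2259,.12),97.1)
plan((.5426,.2259,.057),97.1)"
```

```text
plan cm [5.28 4.65 9.97] spin -0.004 | yaw now 96.9 pos [0.5006 0.1687 0.2193] w 0.0937 t 8.87 F [-0.6  0.2 -0.1] rows~ 3
plan cm [ 5.35  4.52 16.27] spin -0.004 | yaw now 96.9 pos [0.5006 0.1687 0.2193] w 0.0937 t 8.87 F [-0.6  0.2 -0.1] rows~ 5
```

```bash
python3 -m inch '5.3 4.6 3 0 0.15;5.3 4.6 8 0 0.15;5.3 4.6 10 0 0.15;5.3 4.6 12 0 0.15;5.35 4.5 14 0 0.15;5.35 4.5 16.3 0 0.15;5.35 4.5 16.3 0 0.15;5.35 4.5 16.3 0 0.15'
python3 -c "
from h import *
plan((.5426,.2259,.057),97.1)"
```

```text
time: 9.53
tool_pos: [0.5417, 0.2245, 0.0553]
ee_rot: [3.124, 0.012, 1.689]
wrist_force: [0.2, 0.7, 0.7]
width: 0.0801
plan cm [ 0.12  0.11 -0.17] spin -0.005 | yaw now 96.8 pos [0.5417 0.2245 0.0553] w 0.0801 t 9.53 F [0.2 0.7 0.7] rows~ 1
```

```bash
python3 -m inch '0.1 0.1 -0.1 0 0.15;0.1 0.1 -0.1 0 0.5;0.1 0.1 -0.1 0 1;0.1 0.1 -0.1 0 1;0.1 0.1 -0.1 0 1;0.1 0.1 -0.1 0 1;0.1 0.1 -0.1 0 1;0.1 0.1 -1 0 1;0.1 0.1 -3 0 1;0.1 0.1 -6 0 1;0.1 0.1 -9 0 1;0.1 0.1 -12 0 1;0.1 0.1 -12 0 1;0.1 0.1 -12 0 1'
python3 - <<'E'
from h import *
o,p,d,K,T=snap("wrist","w6")
W=cloud(d,K,T)
print(fitpart(W,(255,170,385,320)))
plan((.42,-.03,.10),97.1)
E
```

```text
time: 10.7
tool_pos: [0.5408, 0.2272, 0.1765]
ee_rot: [3.121, 0.011, 1.69]
wrist_force: [-0.3, 0.3, -4.2]
width: 0.0575
{'n': array([-0.49682064, -0.0646078 ,  0.86544502]), 'slope': np.float64(30.066440576590832), 'upslope_yaw': np.float64(7.409307126722718), 'rect': ((-1.8618698120117188, -0.11785888671875), (72.64412689208984, 78.56013488769531), 89.88162994384766), 'ctr': array([0.53618675, 0.22705544, 0.1885252 ]), 'N': 12899}
plan cm [-23.98 -15.04   7.44] spin -0.005 | yaw now 96.8 pos [0.5396 0.2268 0.1739] w 0.0577 t 10.75 F [-0.4  0.1 -4. ] rows~ 8
```

View pics/w6.png

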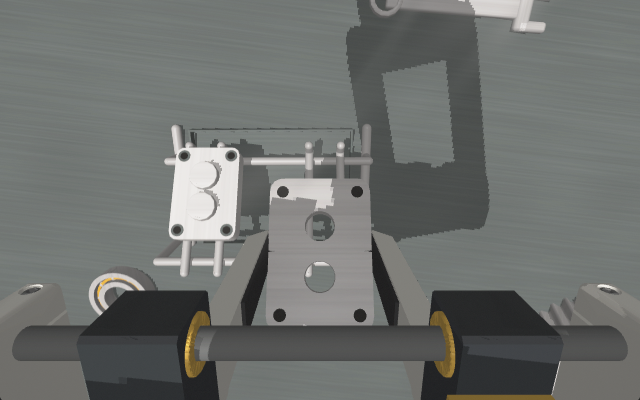

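```bash
python3 -m inch '-24 -15 7.4 0 1;-24 -15 7.4 0 1;-24 -15 7.4 0 1;-24 -15 7.4 0 1;-24 -15 7.4 0 1;-24 -15 7.4 0 1;-24 -15 7.4 0 1;-24 -15 7.4 0 1;-24 -15 7.4 0 1;-24 -15 7.4 0 1;-24 -15 9.4 0 1;-24 -15 11.4 0 1;-24 -15 13.4 0 1;-24 -15 13.4 0 1'
python3 -c "
from h import *
plan((.42,-.03,.004),97.1)"
```

```text
time: 11.92
tool_pos: [0.4184, -0.0284, 0.036]
ee_rot: [3.135, 0.008, 1.693]
wrist_force: [-1.7, -0.1, -4.6]
width: 0.0577
plan cm [-0.15  0.12  3.2 ] spin -0.002 | yaw now 97.0 pos [ 0.4184 -0.0284  0.036 ] w 0.0577 t 11.92 F [-1.7 -0.1 -4.6] rows~ 1
```

```bash
python3 -m inch '0 0 0.6 0 1;0 0 1.2 0 1;0 0 1.6 0 1;0 0 2.0 0 1;0 0 2.3 0 1;0 0 2.6 0 1;0 0 2.9 0 1;0 0 3.1 0 1;0 0 3.1 0 1'
python3 -c "
from h import *
plan((.42,-.03,.002),97.1)"
```

```text
time: 12.67
tool_pos: [0.4208, -0.0291, 0.0065]
ee_rot: [3.13, 0.01, 1.693]
wrist_force: [4.3, 0.8, 3.6]
width: 0.058
plan cm [-0.07 -0.1   0.45] spin -0.002 | yaw now 97.0 pos [ 0.4208 -0.0291  0.0065] w 0.058 t 12.67 F [4.3 0.8 3.6] rows~ 1
```

```bash
python3 -m inch '0 0 0.2 0 1;0 0 0.4 0 1;0 0 0.4 0 1;0 0 0.4 0 0.9;0 0 0.4 0 0;0 0 0.4 0 0;0 0 0.4 0 0;0 0 0.4 0 0;0 0 0.4 0 0;0 0 -4 0 0;0 0 -8 0 0;0 0 -12 0 0;0 -4 -15 0 0;0 -4 -15 0 0;0 -4 -15 0 0'
python3 - <<'E'
from h import *
o,p,d,K,T=snap("wrist","w7")
W=cloud(d,K,T);m=np.all((W>(.33,-.11,.007))&(W<(.5,.06,.016)),-1);q=W[m];r=cv2.minAreaRect(np.float32(q[:,:2]*1000));print(r,np.median(q[:,2]),m.sum())
plan((r[0][0]/1000,r[0][1]/1000,.003),97.1)
E
```

```text
time: 13.92
tool_pos: [0.3795, -0.0331, 0.1583]
ee_rot: [3.125, 0.012, 1.692]
wrist_force: [0.5, -0.3, 0.5]
width: 0.0942
((422.9720458984375, -28.645877838134766), (84.80260467529297, 58.08652114868164), 6.924840927124023) 0.011617330096836187 3707
plan cm [ 0.05  4.18 15.38] spin -0.003 | yaw now 96.9 pos [ 0.3792 -0.0328  0.1562] w 0.0943 t 13.97 F [ 0.  -0.1 -0.8] rows~ 4
```

View pics/w7.png

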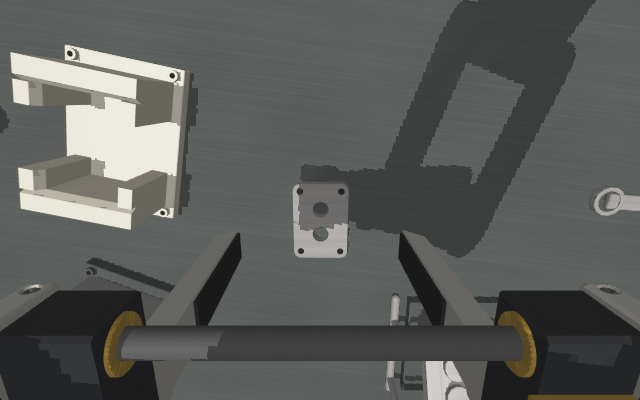

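```bash
python3 -m inch '0.1 4.2 3 0 0;0.1 4.2 7 0 0;0.1 4.2 11 0 0;0.1 4.2 14 0 0;0.05 4.2 15.4 0 0;0.05 4.2 15.4 0 0;0.05 4.2 15.4 0 0.4;0.05 4.2 15.4 0 1;0.05 4.2 15.4 0 1;0.05 4.2 15.4 0 1;0.05 4.2 15.4 0 1;0.05 4.2 15.4 0 1'
python3 -c "
from h import *
plan((.589,-.249,.17),74.2)"
```

```text
time: 14.97
tool_pos: [0.4223, -0.0288, 0.0013]
ee_rot: [3.131, 0.011, 1.692]
wrist_force: [-0.6, 0.8, -2.4]
width: 0.0572
plan cm [-24.06  14.07 -16.45] spin 0.397 | yaw now 96.9 pos [ 0.4223 -0.0288  0.0013] w 0.0572 t 14.97 F [-0.6  0.8 -2.4] rows~ 8
```

```bash
python3 -m inch '0 0 -2 0 1;0 0 -5 0 1;0 0 -9 0 1;0 0 -13 0 1;-4 2 -15 0.1 1;-8 5 -15 0.2 1;-24 14 -15 0.4 1;-24 14 -15 0.4 1;-24 14 -15 0.4 1;-24 14 -15 0.4 1;-24 14 -15 0.4 1;-24 14 -15 0.4 1;-24 14 -15 0.4 1;-24 14 -15 0.4 1;-24 14 -15 0.4 1'
python3 - <<'E'
from h import *
o,p,d,K,T=snap("wrist","w8")
W=cloud(d,K,T);a=np.radians(-15.8);x=np.array([np.cos(a),np.sin(a)]);y=np.array([-x[1],x[0]])
def rep(nm,lo,hi):
    m=np.all((W>lo)&(W<hi),-1);q=W[m];r=cv2.minAreaRect(np.float32(q[:,:2]*1000));X=q[:,:2]@x;Y=q[:,:2]@y
    print(nm,[np.round(v,1) for v in r],np.median(q[:,2]).round(4),m.sum(),"nearx",X.min().round(4),"y",Y.min().round(4),Y.max().round(4),Y.mean().round(4))
rep("nest",(.5,-.34,.072),(.56,-.15,.084))
z=o["tool_pos"][2]
rep("plate",(.53,-.30,z+.003),(.66,-.2,z+.016))
print(o["tool_pos"]);plan((.589,-.2493,.0553),74.2)
E
```

```text
time: 16.22
tool_pos: [0.5876, -0.2475, 0.1546]
ee_rot: [3.129, 0.005, 1.293]
wrist_force: [-0.6, 0.3, -2.7]
width: 0.0573
nest [array([ 546.4, -237.3]), array([92.3, 36. ]), np.float64(74.3)] 0.0793 3333 nearx 0.5724 y -0.1257 -0.0335 -0.084
plate [array([ 588.4, -247. ]), array([81.6, 85.2]), np.float64(74.4)] 0.1648 13338 nearx 0.5908 y -0.1183 -0.0367 -0.0777
[ 0.58759526 -0.24750231  0.15461105]
plan cm [-0.09  0.03 10.  ] spin -0.002 | yaw now 74.1 pos [ 0.5878 -0.2474  0.1553] w 0.0575 t 16.27 F [-0.4  0.  -2.7] rows~ 3
```

View pics/w8.png

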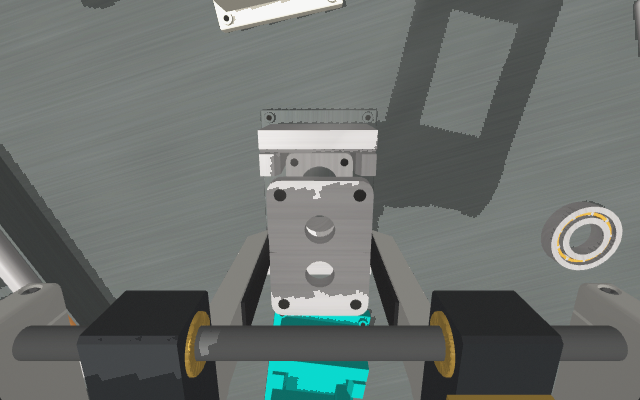

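```bash
python3 -m inch '-0.1 0.1 2 0 1;-0.15 0.1 4 0 1;-0.15 0.1 6 0 1;-0.15 0.1 7 0 1;-0.1 0.1 7.6 0 1;-0.1 0.05 8.2 0 1;-0.1 0.05 8.7 0 1;-0.1 0.05 9.1 0 1;-0.1 0.05 9.1 0 1;-0.1 0.05 9.1 0 1'
python3 -c "
from h import *
plan((.589,-.2493,.0553),74.2)"
```

```text
time: 17.1
tool_pos: [0.5893, -0.2495, 0.0648]
ee_rot: [3.127, 0.006, 1.293]
wrist_force: [0.1, -0.0, -3.3]
width: 0.0578
plan cm [ 0.01 -0.04  0.95] spin -0.002 | yaw now 74.1 pos [ 0.5893 -0.2495  0.0648] w 0.0578 t 17.1 F [ 0.1 -0.  -3.3] rows~ 1
```

```bash
python3 -m inch '0 0 0.3 0 1;0 0 0.6 0 1;0 0 0.8 0 1;0 0 0.9 0 1;0 0 1.0 0 1;0 0 1.0 0 1;0 0 1.0 0 1'
```

```text
time: 17.68
tool_pos: [0.5895, -0.2496, 0.0555]
ee_rot: [3.127, 0.006, 1.293]
wrist_force: [-1.5, 1.0, 1.2]
width: 0.0572
```

Contact at the expected height (force z went from -3.3 to +1.2 N). I'll release, lift clear and check.

```bash
python3 -m inch '0 0 0.05 0 1;0 0 0.05 0 0.5;0 0 0.05 0 0;0 0 0.05 0 0;0 0 0.05 0 0;0 0 0.05 0 0;0 0 0.05 0 0;0 0 -4 0 0;0 0 -8 0 0;0 -4 -12 0 0;0 -4 -13 0 0;0 -4 -13 0 0;0 -4 -13 0 0'
python3 - <<'E'
from h import *
o,p,d,K,T=snap("wrist","w9")
W=cloud(d,K,T)
print(o["tool_pos"],o["ee_rot"])
m=np.all((W>(.5,-.34,.072))&(W<(.69,-.15,.084)),-1);q=W[m];print("nest",cv2.minAreaRect(np.float32(q[:,:2]*1000)),np.median(q[:,2]))
print(fitpart(W,(293,190,350,265)))
plan((.50,.12,.22),97)
E
```

```text
time: 18.77
tool_pos: [0.5502, -0.2378, 0.1868]
ee_rot: [3.122, 0.007, 1.293]
wrist_force: [0.1, 0.8, -0.5]
width: 0.0945
[ 0.55017177 -0.23784199  0.18682149] [3.12215241 0.00671219 1.29294617]
nest ((588.7367553710938, -249.2405548095703), (92.32763671875, 124.49141693115234), 74.13166809082031) 0.0792525806755155
{'n': array([-4.28796775e-04,  7.23297726e-05,  9.99999905e-01]), 'slope': np.float64(0.024915317425905997), 'upslope_yaw': np.float64(-9.574566424001736), 'rect': ((1.2277908325195312, -0.09546279907226562), (56.25014877319336, 80.08329010009766), 83.1316146850586), 'ctr': array([ 0.58978467, -0.24811859,  0.06556989]), 'N': 3698}
plan cm [ 32.99 -14.51  -3.97] spin -0.4 | yaw now 74.1 pos [ 0.5496 -0.2374  0.1844] w 0.0938 t 18.82 F [-0.3 -0.2 -0.7] rows~ 9
```

View pics/w9.png

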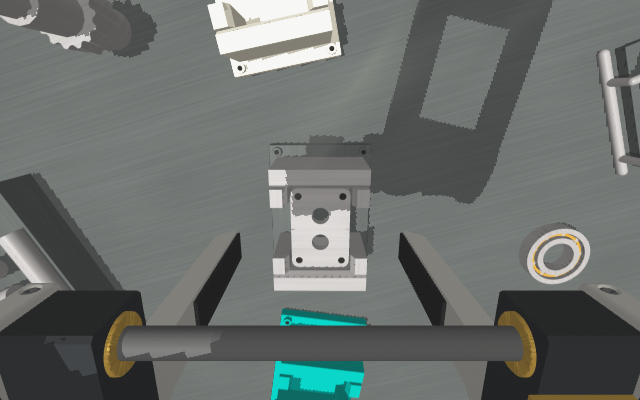

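```bash
python3 -c "
from h import *
p,d,K,T=load('w6');f=fitpart(cloud(d,K,T),(168,146,243,242));print(f, f['ctr']-.008*f['n'])
plan((.5542,.1252,.15),97.1)"
```

```text
{'n': array([-0.49666838, -0.06174135,  0.8657416 ]), 'slope': np.float64(30.03250519404586), 'upslope_yaw': np.float64(7.086144298256843), 'rect': ((-2.1471023559570312, -0.7178306579589844), (58.85188674926758, 83.99281311035156), 89.8765869140625), 'ctr': array([0.55068203, 0.12452702, 0.07631387]), 'N': 4471} [0.55465537 0.12502096 0.06938794]
plan cm [35.02 -9.54  3.1 ] spin -0.402 | yaw now 74.1 pos [ 0.5496 -0.2374  0.1844] w 0.0938 t 18.82 F [-0.3 -0.2 -0.7] rows~ 9
```

```bash
python3 -m inch '35 -9.5 3 -0.4 0;35 -9.5 3 -0.4 0;35 -9.5 3 -0.4 0;35 -9.5 3 -0.4 0;35 -9.5 3 -0.4 0;35 -9.5 3 -0.4 0;35 -9.5 3 -0.4 0;35 -9.5 3 -0.4 0;35 -9.5 3 -0.4 0.15;35 -9.5 3 -0.4 0.15;35 -9.5 3 -0.4 0.15;35 -9.5 3 -0.4 0.15;35 -9.5 3 -0.4 0.15'
python3 -c "
from h import *
plan((.5544,.1251,.060),97.1)"
```

```text
time: 19.9
tool_pos: [0.5545, 0.1235, 0.1497]
ee_rot: [3.132, 0.012, 1.691]
wrist_force: [0.0, -1.0, -0.7]
width: 0.08
plan cm [ 0.26 -0.08  8.97] spin -0.003 | yaw now 96.9 pos [0.5545 0.1235 0.1497] w 0.08 t 19.9 F [ 0.  -1.  -0.7] rows~ 3
```

```bash
python3 -m inch '0.25 -0.1 2.5 0 0.15;0.25 -0.1 5 0 0.15;0.25 -0.1 7.5 0 0.15;0.25 -0.1 9 0 0.15;0.25 -0.1 9 0 0.15;0.25 -0.1 9 0 0.15;0.25 -0.1 9 0 0.5;0.25 -0.1 9 0 1;0.25 -0.1 9 0 1;0.25 -0.1 9 0 1;0.25 -0.1 9 0 1;0.25 -0.1 9 0 1;0.25 -0.1 8 0 1;0.25 -0.1 6 0 1;0.25 -0.1 3 0 1;0.25 -0.1 0 0 1;0.25 -0.1 -3 0 1;0.25 -0.1 -3 0 1;0.25 -0.1 -3 0 1'
python3 - <<'E'
from h import *
o,p,d,K,T=snap("wrist","w10")
print(fitpart(cloud(d,K,T),(255,160,385,320)))
plan((.42,-.03,.036),97.1)
E
```

```text
time: 21.48
tool_pos: [0.5535, 0.1266, 0.1814]
ee_rot: [3.128, 0.011, 1.692]
wrist_force: [-0.1, -0.0, -4.6]
width: 0.0578
{'n': array([-0.4978039 , -0.06339036,  0.86496991]), 'slope': np.float64(30.120730722996733), 'upslope_yaw': np.float64(7.256988372169663), 'rect': ((-1.9472503662109375, -0.17309951782226562), (72.02880859375, 79.45781707763672), 89.71519470214844), 'ctr': array([0.54701358, 0.12615535, 0.19533152]), 'N': 11557}
plan cm [-13.76 -15.14  14.32] spin -0.003 | yaw now 96.9 pos [0.5523 0.1264 0.1789] w 0.0579 t 21.53 F [-0.5 -0.1 -3.4] rows~ 6
```

View pics/w10.png

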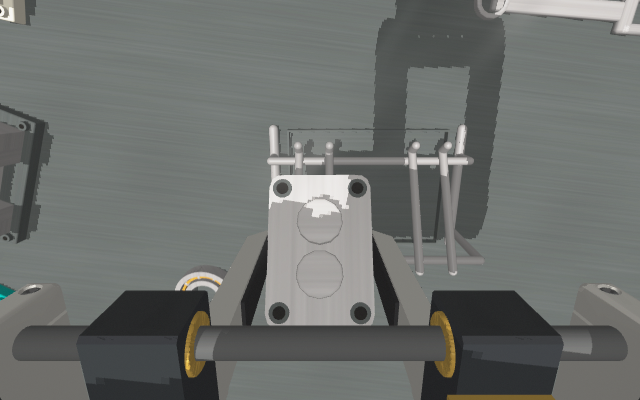

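```bash
python3 -m inch '-13.8 -15.1 4 0 1;-13.8 -15.1 4 0 1;-13.8 -15.1 4 0 1;-13.8 -15.1 4 0 1;-13.8 -15.1 4 0 1;-13.8 -15.1 6 0 1;-13.8 -15.1 9 0 1;-13.8 -15.1 12 0 1;-13.8 -15.1 14 0 1;-13.8 -15.1 14 0 1;-13.8 -15.1 14 0 1'
python3 -c "
from h import *
plan((.42,-.03,.004),97.1)"
```

```text
time: 22.45
tool_pos: [0.4174, -0.0297, 0.0362]
ee_rot: [3.14, 0.009, 1.692]
wrist_force: [0.8, -0.0, -2.2]
width: 0.0576
plan cm [-0.03  0.25  3.22] spin -0.003 | yaw now 96.9 pos [ 0.4174 -0.0297  0.0362] w 0.0576 t 22.45 F [ 0.8 -0.  -2.2] rows~ 1
```

```bash
python3 -m inch '0 0 0.6 0 1;0 0 1.2 0 1;0 0 1.6 0 1;0 0 2.0 0 1;0 0 2.3 0 1;0 0 2.6 0 1;0 0 2.9 0 1;0 0 3.1 0 1;0 0 3.3 0 1;0 0 3.3 0 1'
python3 -c "
from h import *
plan((.42,-.03,.003),97.1)"
```

```text
time: 23.28
tool_pos: [0.422, -0.0303, 0.0064]
ee_rot: [3.13, 0.011, 1.692]
wrist_force: [3.1, 0.2, 3.7]
width: 0.0576
plan cm [ 0.05 -0.2   0.33] spin -0.003 | yaw now 96.9 pos [ 0.422  -0.0303  0.0064] w 0.0576 t 23.28 F [3.1 0.2 3.7] rows~ 1
```

```bash
python3 -m inch '0 0 0.2 0 1;0 0 0.4 0 1;0 0 0.4 0 1;0 0 0.4 0 0.9;0 0 0.4 0 0;0 0 0.4 0 0;0 0 0.4 0 0;0 0 0.4 0 0;0 0 0.4 0 0;0 0 -4 0 0;0 0 -8 0 0;0 0 -12 0 0;0 -4 -15 0 0;0 -4 -15 0 0;0 -4 -15 0 0'
python3 - <<'E'
from h import *
o,p,d,K,T=snap("wrist","w11")
W=cloud(d,K,T);m=np.all((W>(.33,-.11,.012))&(W<(.5,.06,.022)),-1);q=W[m];r=cv2.minAreaRect(np.float32(q[:,:2]*1000));print(r,np.median(q[:,2]),m.sum())
plan((r[0][0]/1000,r[0][1]/1000,.004),97.1)
E
```

```text
time: 24.53
tool_pos: [0.3808, -0.034, 0.1582]
ee_rot: [3.125, 0.013, 1.691]
wrist_force: [-0.4, 0.1, -0.5]
width: 0.094
((424.4189147949219, -29.953262329101562), (84.86717987060547, 58.137176513671875), 6.64184045791626) 0.017651853531299028 3312
plan cm [ 0.03  4.2  15.26] spin -0.004 | yaw now 96.9 pos [ 0.3805 -0.0338  0.156 ] w 0.0941 t 24.58 F [ 0.3 -0.6  0. ] rows~ 4
```

View pics/w11.png

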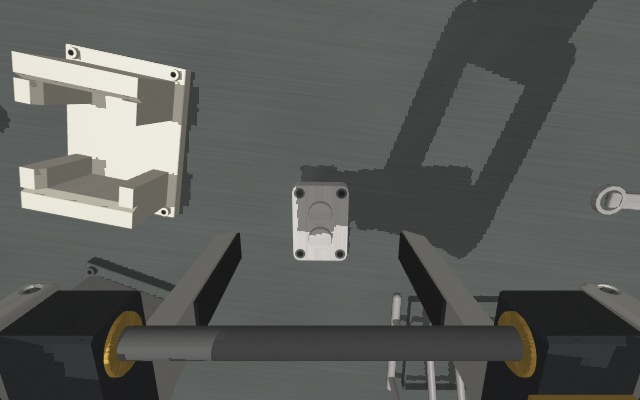

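```bash
python3 -m inch '0.05 4.2 3 0 0;0.05 4.2 7 0 0;0.05 4.2 11 0 0;0.05 4.2 14 0 0;0.05 4.2 15 0 0;0.05 4.2 15 0 0;0.05 4.2 15 0 0.4;0.05 4.2 15 0 1;0.05 4.2 15 0 1;0.05 4.2 15 0 1;0.05 4.2 15 0 1;0.05 4.2 15 0 1'
python3 -c "
from h import *
plan((.589,-.249,.17),74.2)"
```

```text
time: 25.58
tool_pos: [0.4246, -0.0298, 0.007]
ee_rot: [3.128, 0.012, 1.691]
wrist_force: [-0.9, 0.3, -0.1]
width: 0.0579
plan cm [-23.92  13.92 -15.82] spin 0.396 | yaw now 96.9 pos [ 0.4246 -0.0298  0.007 ] w 0.0579 t 25.58 F [-0.9  0.3 -0.1] rows~ 8
```

```bash
python3 -m inch '0 0 -2 0 1;0 0 -5 0 1;0 0 -9 0 1;0 0 -13 0 1;-4 2 -15 0.1 1;-8 5 -15 0.2 1;-23.9 13.9 -15 0.4 1;-23.9 13.9 -15 0.4 1;-23.9 13.9 -15 0.4 1;-23.9 13.9 -15 0.4 1;-23.9 13.9 -15 0.4 1;-23.9 13.9 -15 0.4 1;-23.9 13.9 -15 0.4 1;-23.9 13.9 -15 0.4 1;-23.9 13.9 -15 0.4 1'
python3 - <<'E'
from h import *
o,p,d,K,T=snap("wrist","w12")
W=cloud(d,K,T);a=np.radians(-15.8);x=np.array([np.cos(a),np.sin(a)]);y=np.array([-x[1],x[0]])
def rep(nm,lo,hi):
    m=np.all((W>lo)&(W<hi),-1);q=W[m];r=cv2.minAreaRect(np.float32(q[:,:2]*1000));X=q[:,:2]@x;Y=q[:,:2]@y
    print(nm,[np.round(v,1) for v in r],np.median(q[:,2]).round(4),m.sum(),"nearx",X.min().round(4),"y",Y.min().round(4),Y.max().round(4))
rep("nest",(.5,-.34,.072),(.56,-.15,.084))
z=o["tool_pos"][2]
rep("cover",(.53,-.30,z+.003),(.66,-.2,z+.016))
print(o["tool_pos"],o["tool_pos"][:2]@x,o["tool_pos"][:2]@y);plan((.589,-.2493,.071),74.2)
E
```

```text
time: 26.83
tool_pos: [0.5882, -0.2477, 0.1616]
ee_rot: [3.125, 0.005, 1.292]
wrist_force: [0.3, 0.0, -1.5]
width: 0.0575
nest [array([ 546.4, -237.3]), array([92.3, 36.1]), np.float64(74.3)] 0.0793 3183 nearx 0.5723 y -0.1258 -0.0335
cover [array([ 587.9, -247.1]), array([81.4, 84.8]), np.float64(73.9)] 0.1722 11456 nearx 0.5905 y -0.1183 -0.0369
[ 0.5882108  -0.2476571   0.16159551] 0.6334191513478065 -0.07814193238481348
plan cm [-0.1  -0.04  9.1 ] spin -0.003 | yaw now 74.0 pos [ 0.5883 -0.2476  0.162 ] w 0.0578 t 26.88 F [ 0.   0.8 -2.9] rows~ 3
```

View pics/w12.png

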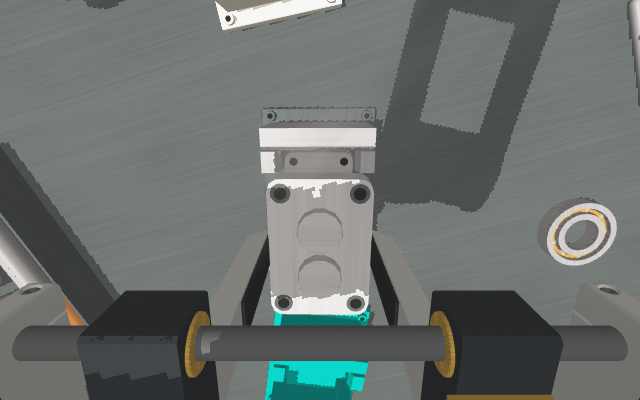

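```bash
python3 -m inch '-0.1 0.1 2 0 1;-0.15 0.1 4 0 1;-0.15 0.05 5.5 0 1;-0.15 0 6.5 0 1;-0.1 0 7 0 1;-0.1 0 7.5 0 1;-0.1 0 7.9 0 1;-0.1 0 8.3 0 1;-0.1 0 8.3 0 1;-0.1 0 8.3 0 1'
python3 -c "
from h import *
plan((.589,-.2493,.071),74.2)"
```

```text
time: 27.72
tool_pos: [0.5895, -0.2495, 0.0794]
ee_rot: [3.124, 0.006, 1.292]
wrist_force: [1.0, -1.0, -2.6]
width: 0.0575
plan cm [ 0.01 -0.07  0.84] spin -0.003 | yaw now 74.0 pos [ 0.5895 -0.2495  0.0794] w 0.0575 t 27.72 F [ 1.  -1.  -2.6] rows~ 1
```

```bash
python3 -m inch '0 0 0.3 0 1;0 0 0.5 0 1;0 0 0.7 0 1;0 0 0.8 0 1;0 0 0.9 0 1;0 0 0.9 0 1;0 0 0.9 0 1'
```

```text
time: 28.3
tool_pos: [0.5896, -0.2496, 0.0711]
ee_rot: [3.123, 0.006, 1.292]
wrist_force: [-1.6, -0.1, 2.0]
width: 0.0577
```

```bash
python3 -m inch '0 0 0.05 0 1;0 0 0.05 0 0.5;0 0 0.05 0 0;0 0 0.05 0 0;0 0 0.05 0 0;0 0 0.05 0 0;0 0 0.05 0 0;0 0 -4 0 0;0 0 -8 0 0;0 -4 -12 0 0;0 -4 -13 0 0;0 -4 -13 0 0;0 -4 -13 0 0;0 -4 -13 0 0'
python3 - <<'E'
from h import *
o,p,d,K,T=snap("wrist","w13");t=snap("top","t13")
W=cloud(d,K,T)
print(o["tool_pos"],o["width"],o["wrist_force"])
m=np.all((W>(.5,-.34,.076))&(W<(.55,-.15,.0825)),-1);print("nest top",np.nanmedian(W[m][:,2]))
f=fitpart(W,(285,185,355,270));print(f)
cv2.imwrite("pics/t13c.png",cv2.resize(t[1][120:300,180:480],None,fx=2.6,fy=2.6))
E
```

```text
time: 29.47
tool_pos: [0.549, -0.2371, 0.1988]
ee_rot: [3.125, 0.005, 1.292]
wrist_force: [0.3, 0.1, -1.1]
width: 0.0941
[ 0.54901939 -0.237079    0.1988157 ] 0.09410499976041649 [ 0.29103827  0.05002559 -1.08844412]
nest top 0.07948191509206382
{'n': array([-3.91585638e-04, -4.08718004e-04,  9.99999840e-01]), 'slope': np.float64(0.03243111952522109), 'upslope_yaw': np.float64(46.226362452888374), 'rect': ((1.5592422485351562, -2.0191726684570312), (69.83110809326172, 84.1888427734375), 27.326818466186523), 'ctr': array([ 0.58917883, -0.24843718,  0.08158213]), 'N': 3575}
```

View pics/w13.png

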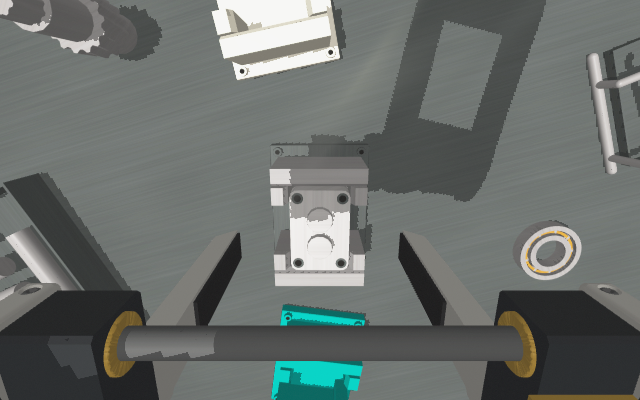

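View pics/t13c.png

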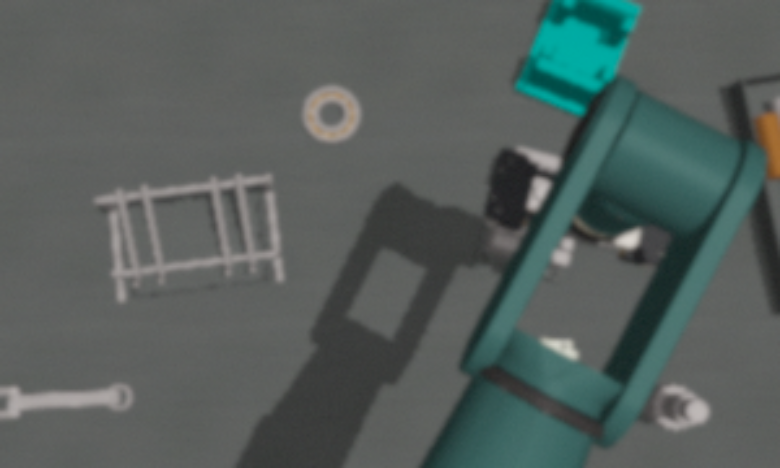

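Wrist view shows the cover at (320,230), bosses up, between the walls. Its top is 2.1 mm above the wall tops, against 2 mm expected. One squareness check, then I'll hand in.

```bash
python3 - <<'E'
from h import *
p,d,K,T=load("w13");W=cloud(d,K,T)
m=(np.all((W>(.54,-.3,.0806))&(W<(.64,-.2,.083)),-1)).astype(np.uint8)
n,l,s,c=cv2.connectedComponentsWithStats(m);i=1+np.argmax(s[1:,4]);q=W[l==i];print(s[i],cv2.minAreaRect(np.float32(q[:,:2]*1000)))
print(robot.get_obs()["wrist_force"]); 
robot.close_job()
E
```

```text
[ 289  190   62   80 3324] ((589.0009765625, -248.75961303710938), (58.092201232910156, 83.9735336303711), 73.78772735595703)
[0.97364799 0.1963555  0.47781447]
the job is handed in; nothing more can be done
```

The pump body, wear plate and end cover are stacked in the grey steel nest, and the job was handed in at about 29.6 s. No verdict was reported.

I put the body straight into the pocket. I laid the wear plate and then the cover flat on free bench to take out the rack's 30° slope, regripped each level, lowered it until light contact and released it.

**Last checks, wrist camera:**
- **Cover:** it measured 84.0 x 58.1 mm at (0.589, -0.249), less than 1 mm from my nest-centre measurement of (0.589, -0.249). It is square to the nest within about 0.4°, level within about 0.04°, and has its bosses up.
- **Seated heights:** the tops of the body, plate and cover read about 54, 64 and 80 mm, as they should be. That is after taking off a steady +1.3 mm camera offset, seen on the wall tops, which read 79.3 mm instead of 78.
- **Bystanders:** the shaft, bearing and spanner look undisturbed in the last top view. I did not measure them again.

**Not perfect:** the tool stayed tilted about 1° and the cameras disagreed by 1–2 mm. Both were within the pocket's lead-in, and the contact forces stayed around 10 N or less.

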